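# Replace the soft foot of an instrument enclosure

## Task

One of the four rubber feet on the upturned grey enclosure has gone soft. Press the feet down one at a time, about 5 mm and holding a moment, until you have felt the one that pushes back only about half as hard as a sound one; take care never to squash a pad beyond 7 mm. Put the soft foot in the black scrap bin, then fit the spare foot upright and fully home in the empty recess; leave the sound feet in place and everything else on the bench alone.

Things in the scene. Friction and masses are not known exactly. Their poses are not given: they have to be found in the camera images.
- foot_a: anti-vibration foot: round steel housing, 34 mm diameter, 20 mm high, black rubber pad of 28 mm diameter standing 12 mm out of its top; about 60 g. Origin: centre of its flat underside, z up its axis. One of four look-alikes standing loose in the recesses in no fixed order (housing rises 14 mm, pad top 26 mm above the enclosure's face; lifts straight out by the housing). One of them is soft.
- foot_b: anti-vibration foot: round steel housing, 34 mm diameter, 20 mm high, black rubber pad of 28 mm diameter standing 12 mm out of its top; about 60 g. Origin: centre of its flat underside, z up its axis. One of four look-alikes standing loose in the recesses in no fixed order (housing rises 14 mm, pad top 26 mm above the enclosure's face; lifts straight out by the housing). One of them is soft.
- foot_c: anti-vibration foot: round steel housing, 34 mm diameter, 20 mm high, black rubber pad of 28 mm diameter standing 12 mm out of its top; about 60 g. Origin: centre of its flat underside, z up its axis. One of four look-alikes standing loose in the recesses in no fixed order (housing rises 14 mm, pad top 26 mm above the enclosure's face; lifts straight out by the housing). One of them is soft.
- foot_d: anti-vibration foot: round steel housing, 34 mm diameter, 20 mm high, black rubber pad of 28 mm diameter standing 12 mm out of its top; about 60 g. Origin: centre of its flat underside, z up its axis. One of four look-alikes standing loose in the recesses in no fixed order (housing rises 14 mm, pad top 26 mm above the enclosure's face; lifts straight out by the housing). One of them is soft.
- foot_e: anti-vibration foot: round steel housing, 34 mm diameter, 20 mm high, black rubber pad of 28 mm diameter standing 12 mm out of its top; about 60 g. Origin: centre of its flat underside, z up its axis. This is the sound spare, standing upright on the spare stand.
- pad_a (a joint): how far the rubber pad of foot_a is pressed into its housing, m: at rest 0 to 0.4 mm, grows as it is pressed straight down, springs back. A sound pad pushes back about 2.5 N per mm (12 N at 5 mm), a soft one about 1 N per mm (5 N at 5 mm); it bottoms at 9 mm and is damaged beyond 7.5 mm.
- pad_b (a joint): how far the rubber pad of foot_b is pressed into its housing, m: at rest 0 to 0.4 mm, grows as it is pressed straight down, springs back. A sound pad pushes back about 2.5 N per mm (12 N at 5 mm), a soft one about 1 N per mm (5 N at 5 mm); it bottoms at 9 mm and is damaged beyond 7.5 mm.
- pad_c (a joint): how far the rubber pad of foot_c is pressed into its housing, m: at rest 0 to 0.4 mm, grows as it is pressed straight down, springs back. A sound pad pushes back about 2.5 N per mm (12 N at 5 mm), a soft one about 1 N per mm (5 N at 5 mm); it bottoms at 9 mm and is damaged beyond 7.5 mm.
- pad_d (a joint): how far the rubber pad of foot_d is pressed into its housing, m: at rest 0 to 0.4 mm, grows as it is pressed straight down, springs back. A sound pad pushes back about 2.5 N per mm (12 N at 5 mm), a soft one about 1 N per mm (5 N at 5 mm); it bottoms at 9 mm and is damaged beyond 7.5 mm.
- pad_e (a joint): how far the rubber pad of foot_e is pressed into its housing, m: at rest 0 to 0.4 mm, grows as it is pressed straight down, springs back. A sound pad pushes back about 2.5 N per mm (12 N at 5 mm), a soft one about 1 N per mm (5 N at 5 mm); it bottoms at 9 mm and is damaged beyond 7.5 mm.
- enclosure: grey instrument enclosure lying upside down, fixed to the bench, 190 (x) x 150 (y) x 65 mm high, four round connectors sticking 22 mm out of its -x side; origin at the centre of the face lying on the bench. Its upper face has a round recess near each corner, at x = +-65 mm, y = +-48 mm.
- recess_1 (a point): centre of the floor of one of the enclosure's recesses: 36 mm diameter, 6 mm deep, 59 mm above the bench.
- recess_2 (a point): centre of the floor of one of the enclosure's recesses: 36 mm diameter, 6 mm deep, 59 mm above the bench.
- recess_3 (a point): centre of the floor of one of the enclosure's recesses: 36 mm diameter, 6 mm deep, 59 mm above the bench.
- recess_4 (a point): centre of the floor of one of the enclosure's recesses: 36 mm diameter, 6 mm deep, 59 mm above the bench.
- scrap_bin: black open plastic box, 130 x 130 mm, 35 mm high, walls and floor 4 to 5 mm, fixed to the bench; origin at the centre of its underside. It stands beside the enclosure, left or right.
- spare_stand: flat round aluminium disc with a rubber top, 110 mm diameter, 8 mm high, fixed, on the other side of the enclosure; origin at the centre of its underside.
- meter: bystander: orange handheld meter lying flat, 170 x 75 x 30 mm; origin at the centre of its underside.
- tape_roll: bystander: blue roll of tape lying flat, 76 mm diameter, 24 mm high; origin at the centre of its underside.
- screwdriver: bystander: screwdriver lying flat; origin at its middle, on the bench.
- bottle: bystander: small bottle standing, 50 mm diameter, 100 mm high; origin at the centre of its underside.
Not all that is in view belongs to the job. What is shaped like the foot_b but blue is not meant. Leave any orange or turquoise look-alike of the foot_e alone.

How it is judged:
On the way, in this order (a step that is already met when the one before it is completed fails the run):
1. the foot that has gone soft is pressed 3.5 mm or more while standing in its recess, and pushes back with less than 8 N (((value of joint pad_a above 0.0035 m and contact force between pad_a and anything else below 8 N and ((distance between foot_a and recess_1 below 0.003 m or distance between foot_a and recess_2 below 0.003 m or distance between foot_a and recess_3 below 0.003 m or distance between foot_a and recess_4 below 0.003 m) and angle between foot_a's own z axis and vertical below 0.06 rad and linear speed of foot_a below 0.02 m/s)) or (value of joint pad_b above 0.0035 m and contact force between pad_b and anything else below 8 N and ((distance between foot_b and recess_1 below 0.003 m or distance between foot_b and recess_2 below 0.003 m or distance between foot_b and recess_3 below 0.003 m or distance between foot_b and recess_4 below 0.003 m) and angle between foot_b's own z axis and vertical below 0.06 rad and linear speed of foot_b below 0.02 m/s)) or (value of joint pad_c above 0.0035 m and contact force between pad_c and anything else below 8 N and ((distance between foot_c and recess_1 below 0.003 m or distance between foot_c and recess_2 below 0.003 m or distance between foot_c and recess_3 below 0.003 m or distance between foot_c and recess_4 below 0.003 m) and angle between foot_c's own z axis and vertical below 0.06 rad and linear speed of foot_c below 0.02 m/s)) or (value of joint pad_d above 0.0035 m and contact force between pad_d and anything else below 8 N and ((distance between foot_d and recess_1 below 0.003 m or distance between foot_d and recess_2 below 0.003 m or distance between foot_d and recess_3 below 0.003 m or distance between foot_d and recess_4 below 0.003 m) and angle between foot_d's own z axis and vertical below 0.06 rad and linear speed of foot_d below 0.02 m/s)))), for 0.25 s.
2. the soft foot lies in the scrap bin (((x of foot_a in the frame of scrap_bin between -0.06 and 0.06 m and y of foot_a in the frame of scrap_bin between -0.06 and 0.06 m and z of foot_a in the frame of scrap_bin below 0.03 m and linear speed of foot_a below 0.03 m/s and value of joint pad_a above 0.0001 m) or (x of foot_b in the frame of scrap_bin between -0.06 and 0.06 m and y of foot_b in the frame of scrap_bin between -0.06 and 0.06 m and z of foot_b in the frame of scrap_bin below 0.03 m and linear speed of foot_b below 0.03 m/s and value of joint pad_b above 0.0001 m) or (x of foot_c in the frame of scrap_bin between -0.06 and 0.06 m and y of foot_c in the frame of scrap_bin between -0.06 and 0.06 m and z of foot_c in the frame of scrap_bin below 0.03 m and linear speed of foot_c below 0.03 m/s and value of joint pad_c above 0.0001 m) or (x of foot_d in the frame of scrap_bin between -0.06 and 0.06 m and y of foot_d in the frame of scrap_bin between -0.06 and 0.06 m and z of foot_d in the frame of scrap_bin below 0.03 m and linear speed of foot_d below 0.03 m/s and value of joint pad_d above 0.0001 m))), for 0.2 s.
At the end, for the whole second after the job is handed in: the soft foot is at rest in the scrap bin; the spare and the three sound feet are at rest in the enclosure's four recesses, each upright (within 0.06 rad) with its underside within 3 mm of the centre of a recess floor ((distance between foot_e and recess_1 below 0.003 m or distance between foot_e and recess_2 below 0.003 m or distance between foot_e and recess_3 below 0.003 m or distance between foot_e and recess_4 below 0.003 m) and angle between foot_e's own z axis and vertical below 0.06 rad and linear speed of foot_e below 0.02 m/s and (((x of foot_a in the frame of scrap_bin between -0.06 and 0.06 m and y of foot_a in the frame of scrap_bin between -0.06 and 0.06 m and z of foot_a in the frame of scrap_bin below 0.03 m and linear speed of foot_a below 0.03 m/s and value of joint pad_a above 0.0001 m) and ((distance between foot_b and recess_1 below 0.003 m or distance between foot_b and recess_2 below 0.003 m or distance between foot_b and recess_3 below 0.003 m or distance between foot_b and recess_4 below 0.003 m) and angle between foot_b's own z axis and vertical below 0.06 rad and linear speed of foot_b below 0.02 m/s) and ((distance between foot_c and recess_1 below 0.003 m or distance between foot_c and recess_2 below 0.003 m or distance between foot_c and recess_3 below 0.003 m or distance between foot_c and recess_4 below 0.003 m) and angle between foot_c's own z axis and vertical below 0.06 rad and linear speed of foot_c below 0.02 m/s) and ((distance between foot_d and recess_1 below 0.003 m or distance between foot_d and recess_2 below 0.003 m or distance between foot_d and recess_3 below 0.003 m or distance between foot_d and recess_4 below 0.003 m) and angle between foot_d's own z axis and vertical below 0.06 rad and linear speed of foot_d below 0.02 m/s)) or ((x of foot_b in the frame of scrap_bin between -0.06 and 0.06 m and y of foot_b in the frame of scrap_bin between -0.06 and 0.06 m and z of foot_b in the frame of scrap_bin below 0.03 m and linear speed of foot_b below 0.03 m/s and value of joint pad_b above 0.0001 m) and ((distance between foot_a and recess_1 below 0.003 m or distance between foot_a and recess_2 below 0.003 m or distance between foot_a and recess_3 below 0.003 m or distance between foot_a and recess_4 below 0.003 m) and angle between foot_a's own z axis and vertical below 0.06 rad and linear speed of foot_a below 0.02 m/s) and ((distance between foot_c and recess_1 below 0.003 m or distance between foot_c and recess_2 below 0.003 m or distance between foot_c and recess_3 below 0.003 m or distance between foot_c and recess_4 below 0.003 m) and angle between foot_c's own z axis and vertical below 0.06 rad and linear speed of foot_c below 0.02 m/s) and ((distance between foot_d and recess_1 below 0.003 m or distance between foot_d and recess_2 below 0.003 m or distance between foot_d and recess_3 below 0.003 m or distance between foot_d and recess_4 below 0.003 m) and angle between foot_d's own z axis and vertical below 0.06 rad and linear speed of foot_d below 0.02 m/s)) or ((x of foot_c in the frame of scrap_bin between -0.06 and 0.06 m and y of foot_c in the frame of scrap_bin between -0.06 and 0.06 m and z of foot_c in the frame of scrap_bin below 0.03 m and linear speed of foot_c below 0.03 m/s and value of joint pad_c above 0.0001 m) and ((distance between foot_a and recess_1 below 0.003 m or distance between foot_a and recess_2 below 0.003 m or distance between foot_a and recess_3 below 0.003 m or distance between foot_a and recess_4 below 0.003 m) and angle between foot_a's own z axis and vertical below 0.06 rad and linear speed of foot_a below 0.02 m/s) and ((distance between foot_b and recess_1 below 0.003 m or distance between foot_b and recess_2 below 0.003 m or distance between foot_b and recess_3 below 0.003 m or distance between foot_b and recess_4 below 0.003 m) and angle between foot_b's own z axis and vertical below 0.06 rad and linear speed of foot_b below 0.02 m/s) and ((distance between foot_d and recess_1 below 0.003 m or distance between foot_d and recess_2 below 0.003 m or distance between foot_d and recess_3 below 0.003 m or distance between foot_d and recess_4 below 0.003 m) and angle between foot_d's own z axis and vertical below 0.06 rad and linear speed of foot_d below 0.02 m/s)) or ((x of foot_d in the frame of scrap_bin between -0.06 and 0.06 m and y of foot_d in the frame of scrap_bin between -0.06 and 0.06 m and z of foot_d in the frame of scrap_bin below 0.03 m and linear speed of foot_d below 0.03 m/s and value of joint pad_d above 0.0001 m) and ((distance between foot_a and recess_1 below 0.003 m or distance between foot_a and recess_2 below 0.003 m or distance between foot_a and recess_3 below 0.003 m or distance between foot_a and recess_4 below 0.003 m) and angle between foot_a's own z axis and vertical below 0.06 rad and linear speed of foot_a below 0.02 m/s) and ((distance between foot_b and recess_1 below 0.003 m or distance between foot_b and recess_2 below 0.003 m or distance between foot_b and recess_3 below 0.003 m or distance between foot_b and recess_4 below 0.003 m) and angle between foot_b's own z axis and vertical below 0.06 rad and linear speed of foot_b below 0.02 m/s) and ((distance between foot_c and recess_1 below 0.003 m or distance between foot_c and recess_2 below 0.003 m or distance between foot_c and recess_3 below 0.003 m or distance between foot_c and recess_4 below 0.003 m) and angle between foot_c's own z axis and vertical below 0.06 rad and linear speed of foot_c below 0.02 m/s)))); the robot touches nothing.
It fails at once if a pad is squashed more than 7.5 mm (value of joint any of pad_a, pad_b, pad_c, pad_d, pad_e above 0.0075 m).
It fails at once if a sound foot (whose pad has taken no set) is lifted out of its recess ((distance of foot_a from where it was at the start of the episode above 0.008 m and height (world z) of foot_a above 0.065 m and value of joint pad_a below 0.0001 m) or (distance of foot_b from where it was at the start of the episode above 0.008 m and height (world z) of foot_b above 0.065 m and value of joint pad_b below 0.0001 m) or (distance of foot_c from where it was at the start of the episode above 0.008 m and height (world z) of foot_c above 0.065 m and value of joint pad_c below 0.0001 m) or (distance of foot_d from where it was at the start of the episode above 0.008 m and height (world z) of foot_d above 0.065 m and value of joint pad_d below 0.0001 m)).
It fails at once if a bystander is moved more than 30 mm (distance of any of meter, tape_roll, screwdriver, bottle from where it was at the start of the episode above 0.03 m).
It also fails if it takes over 72 s, if anything falls off the work surface, if the arm or the gripper's body presses on something with over 40 N, if the wrist force passes 120 N, or if a joint passes its speed limit or range.

## Robot

A 6-joint arm with a two-finger parallel gripper is mounted at the origin on the work surface. World frame = base frame: x ahead of the robot, y to its left, z up, the work surface at z = 0. Lengths are in m, angles in rad, forces in N, time in s.
With the tool pointing down it reaches from about 0.225 to 0.875 m from the base axis. Payload 3.4 kg.
Tool frame: the origin (TCP) lies between the finger pads; the fingertips stand 8 mm ahead of it and the grasp point (between the pads) lies 11 mm behind it; z points along the fingers, y is the line along which they close (so a half turn about z gives the same grasp; the last joint's range is limited). The gripper opens to 85 mm and grips with 20 to 120 N. Pads are 22 mm wide; open, the fingers measure 114 mm over their backs; the gripper's body (76 mm by 85 mm) begins 54 mm behind the grasp point. The pads swing forward as they close: fully open they stand 13 mm farther back than shut.
Start: joints at [-1.23, 0.276, 1.505, -0, 1.361, -0.121], TCP at [0.256, -0.515, 0.239] pointing down, gripper open.
Joint ranges: [-2.89, 2.89], [-0.75, 2.08], [0.22, 2.7], [-1.18, 4.32], [0.11, 2.71], [-2.7, 2.7]. Speed limits (rad/s): [2.57, 2.57, 3.14, 3.14, 3.14, 3.14].

## Interface

Orientations are given as a unit quaternion [w, x, y, z].
In Python, from rig import manip gives the robot as it stands.
- The arm moves only by the tool move_arm, never from a script. Its argument "deltas" is a list that holds one entry, the list of rows, each a list of 5 numbers: the shift along the tool's x, y, z normalised to -1 to 1, where 1 is 80 cm, then the turn about the tool's z normalised to -1 to 1, where 1 is 120 degrees, then the closure, from -1 (fully open) to 1 (shut). In form: [[[tx, ty, tz, twist, grip], ...]]. A call has 1 to 12 rows; each row is the pose to reach, as a shift and turn from the pose commanded when the call began, along the tool's axes at that moment; what a row does not reach only later rows make up. A row lasts 1/10 s, in which the tool goes at most 50 mm and 8.59 degrees, less where a joint would pass 70% of its speed; a pose out of reach is approached as far as the arm can. A call with a number of a shift or a turn outside -1 to 1 is refused whole. A call with a gripper value outside its range is refused whole. The fingers move at their own pace and stop on an object; "squeeze" is the grip in N (left out, the last holds). Time passes only in rows, so rows that repeat a pose let the fingers close. It gives the time, the measured TCP pose, the force, the opening and the grip force at its end, in the units of the state.
- manip.get_state(): the state, without advancing time (a new reading comes with each control period).
- manip.get_image(name): name is "scene" or "top" or "wrist"; returns the picture (400x640x3 uint8, red, green, blue); there is no depth.
- manip.camera_params(name): a dict with "fx", "fy", "cx", "cy" (pixels), "R" (3x3) and "t" (3): a world point X has camera coordinates R X + t; the wrist camera has in their place "tool_from_camera" (4x4, takes a point from camera to tool coordinates, whose origin is the TCP and whose axes are the flange's). Camera axes: x right, y down, z forward; pixel columns grow to the right and rows downward; lengths in m; the calibration is good to about 2 mm. A picture is of the moment at which its call begins: read the wrist's pose just before it. camera_params takes no time and is no camera call.
- manip.sign_off(): hands the job in; it is judged then, once.
The state is a dict: "clock": time; "qpos": joint angles; "qd": joint speeds; "effort": joint torques, N m; "position": TCP position; "ee_rot": TCP orientation; "contact_force": force on the tool from outside, world axes, zero at the start; "moment": the same for the moment, N m; "width": finger opening in m; "gripper_force": force on a finger pad.
Only numpy, scipy, OpenCV 4.12 (cv2) and the standard library are available. Lean on these libraries where they do the work, as an engineer would, in place of code of your own. Each camera call takes 0.05 s, during which the arm holds its last target. There are 200 camera calls.

## Working session

There is one attempt and no reset: what is moved stays moved. The work goes in short steps, Python scripts to look and compute and a tool call to move; the robot and the scene stay as the last step left them, time stands still between calls to the robot, and variables do not carry over. Pictures are saved under pics/ and viewed, at most 10 in all, crops included, and the job is handed in when it is done.

Besides the shell and the picture viewer there is one more tool, called after "Emit:" as name(argument=value, ...) on one line, values as JSON. move_arm: Moves the arm, as the interface text tells. Scaled input: -1 to 1 covers 80 cm each way for a shift and 120 degrees each way for a turn. Its arguments: {"type":"object","properties":{"deltas":{"type":"array","items":{"type":"array","items":{"type":"array","items":{"type":"number","minimum":-1,"maximum":1}}}},"squeeze":{"type":"number"}},"required":["deltas"]}

```bash
mkdir -p pics; python3 - <<'E'
from rig import manip
import cv2,numpy as np
s=manip.get_state();print({k:np.round(v,3) for k,v in s.items()})
for n in("top","scene"):
    im=manip.get_image(n);cv2.imwrite(f"pics/{n}0.png",im[:,:,::-1])
    p=manip.camera_params(n);print(n,{k:np.round(v,4).tolist() for k,v in p.items()})
print(manip.camera_params("wrist"))
E
```

```text
{'clock': np.float64(0.0), 'qpos': array([-1.23 ,  0.277,  1.506, -0.   ,  1.361, -0.121]), 'qd': array([-0.002, -0.001, -0.002,  0.   ,  0.   , -0.   ]), 'effort': array([ 0.0000e+00, -4.1677e+01, -2.4580e+01, -0.0000e+00,  1.1000e-02,
       -0.0000e+00]), 'position': array([ 0.256, -0.514,  0.238]), 'ee_rot': array([-0.001,  0.973,  0.229, -0.   ]), 'contact_force': array([0.152, 0.114, 0.484]), 'moment': array([ 0.047,  0.003, -0.003]), 'gripper_force': np.float64(0.0), 'width': np.float64(0.086)}
top {'fx': 480.2223, 'fy': 480.2223, 'cx': 320.2491, 'cy': 197.2938, 'R': [[-0.0151, -0.9997, 0.0171], [-0.9847, 0.0119, -0.1741], [0.1738, -0.0194, -0.9846]], 't': [-0.0581, 0.6193, 1.1442]}
scene {'fx': 373.3722, 'fy': 373.3722, 'cx': 322.4239, 'cy': 195.5277, 'R': [[-0.4363, 0.8998, 0.0098], [0.7439, 0.3668, -0.5586], [-0.5062, -0.2364, -0.8294]], 't': [0.3202, -0.3997, 1.1954]}
{'fx': 319.20159322368085, 'fy': 319.20159322368085, 'cx': 321.174812606475, 'cy': 197.1179056545263, 'tool_from_camera': array([[-1.97276030e-04, -9.57821975e-01, -2.87362185e-01,
         7.31362725e-02],
       [ 9.99999448e-01,  1.07735617e-04, -1.04560544e-03,
         1.34757144e-03],
       [ 1.03246301e-03, -2.87362232e-01,  9.57821425e-01,
        -1.34940215e-01],
       [ 0.00000000e+00,  0.00000000e+00,  0.00000000e+00,
         1.00000000e+00]])}
```

View pics/top0.png

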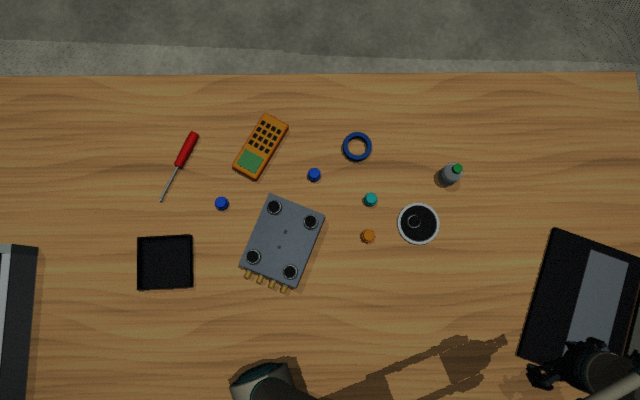

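View pics/scene0.png

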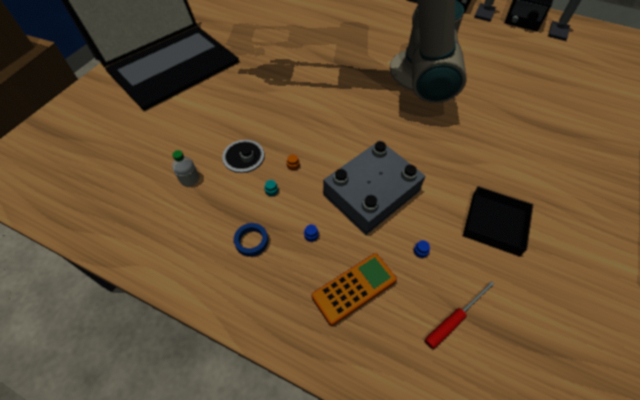

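The top view shows the enclosure's feet near (274,207), (310,221), (253,256) and (290,271), and the spare on the black stand near (414,221). Look-alikes to leave alone are blue (221,203) and (314,174), turquoise (371,199) and orange (368,236). The bin is at (165,262). Next is one close crop.

```bash
cat > h.py <<'E'
import numpy as np
from rig import manip
from scipy.spatial.transform import Rotation as Ro
def ray(n,uv,z,pose=None):
    p=manip.camera_params(n);d=np.array([(uv[0]-p['cx'])/p['fx'],(uv[1]-p['cy'])/p['fy'],1])
    if n=="wrist":
        T=p['tool_from_camera'];q=pose[1];R=Ro.from_quat([q[1],q[2],q[3],q[0]]).as_matrix()
        c=pose[0]+R@T[:3,3];d=R@T[:3,:3]@d
    else:
        c=-p['R'].T@p['t'];d=p['R'].T@d
    return c+d*(z-c[2])/d[2]
def proj(n,X,pose):
    p=manip.camera_params(n);T=p['tool_from_camera'];q=pose[1];R=Ro.from_quat([q[1],q[2],q[3],q[0]]).as_matrix()
    x=T[:3,:3].T@(R.T@(np.array(X)-pose[0])-T[:3,3]);return x[:2]/x[2]*p['fx']+[p['cx'],p['cy']]
E
python3 - <<'E'
import cv2
from h import *
im=cv2.imread("pics/top0.png")
a=cv2.resize(im[185:305,230:335],None,fx=4.5,fy=4.5,interpolation=cv2.INTER_CUBIC)
b=cv2.resize(im[195:255,355:445],None,fx=3,fy=3,interpolation=cv2.INTER_CUBIC)
c=np.zeros((540,270+a.shape[1],3),np.uint8);c[:a.shape[0],:a.shape[1]]=a;c[:180,a.shape[1]:]=b
cv2.imwrite("pics/crop0.png",cv2.convertScaleAbs(c,alpha=1.6));print(a.shape)
for uv in[(274,207),(310,221),(253,256),(290,271)]:print(ray("top",uv,.091))
print(ray("top",(414,221),.04),ray("top",(418,224),.008),ray("top",(165,262),.03))
E
```

```text
(540, 472, 3)
[0.58965237 0.04596006 0.091     ]
[ 0.55460343 -0.0403016   0.091     ]
[0.47307258 0.09531544 0.091     ]
[0.43673942 0.00810377 0.091     ]
[ 0.5576738  -0.30161579  0.04      ] [ 0.55370753 -0.31850478  0.008     ] [0.46473926 0.31997284 0.03      ]
```

View pics/crop0.png

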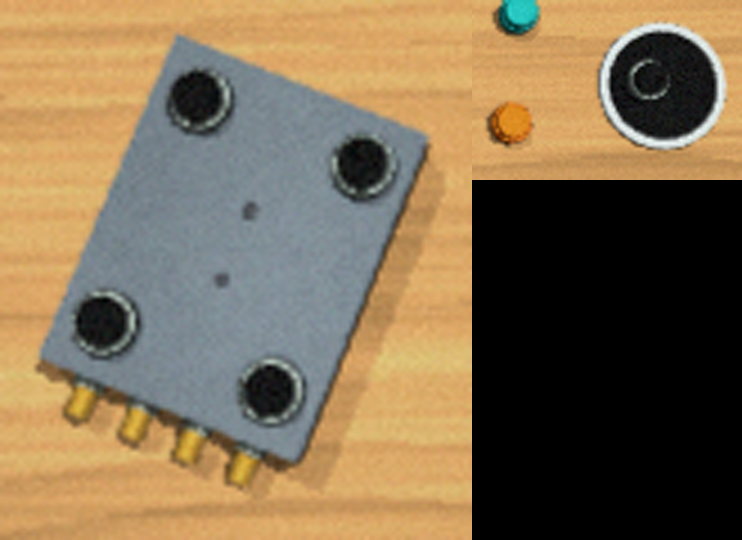

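Every wanted and look-alike item matches its description. The foot spacings come out at about 93 and 127 mm against 96 and 130 expected, which is fine for a coarse measurement. I'll move above the enclosure with the tool squared to world axes and the gripper shut.

Emit:
move_arm(deltas=[[[0.63, -0.441, -0.078, 0.221, 1], [0.63, -0.441, -0.078, 0.221, 1], [0.63, -0.441, -0.078, 0.221, 1], [0.63, -0.441, -0.078, 0.221, 1], [0.63, -0.441, -0.078, 0.221, 1], [0.63, -0.441, -0.078, 0.221, 1], [0.63, -0.441, -0.078, 0.221, 1], [0.63, -0.441, -0.078, 0.221, 1], [0.63, -0.441, -0.078, 0.221, 1], [0.63, -0.441, -0.078, 0.221, 1], [0.63, -0.441, -0.078, 0.221, 1], [0.63, -0.441, -0.078, 0.221, 1]]], squeeze=30)

```text
clock: 1.3
position: [0.5399, 0.008, 0.2994]
ee_rot: [0.0, 1.0, -0.0, -0.0]
contact_force: [0.6, -1.8, -0.3]
width: -0.0001
gripper_force: 0.0
```

Emit:
move_arm(deltas=[[[0.0125, -0.025, 0, 0, 1], [0.0125, -0.025, 0, 0, 1], [0.0125, -0.025, 0, 0, 1]]])

```text
clock: 1.6
position: [0.5491, 0.026, 0.2988]
ee_rot: [0.0, 1.0, 0.0, -0.001]
contact_force: [-0.8, 0.9, 0.1]
width: -0.0002
gripper_force: 0.0
```

```bash
python3 - <<'E'
import cv2,json
from h import *
s=manip.get_state();pose=(np.array(s['position']),np.array(s['ee_rot']));print(pose)
im=manip.get_image("wrist")[:,:,::-1];cv2.imwrite("pics/w0.png",im)
json.dump([pose[0].tolist(),pose[1].tolist()],open("w0.json","w"))
cv2.imwrite("pics/w0b.png",cv2.convertScaleAbs(cv2.resize(im,(800,500),interpolation=cv2.INTER_CUBIC),alpha=1.5))
E
```

```text
(array([0.5490816 , 0.02595462, 0.29875752]), array([ 4.54346882e-04,  9.99999487e-01,  6.60273910e-05, -9.02512917e-04]))
```

View pics/w0b.png

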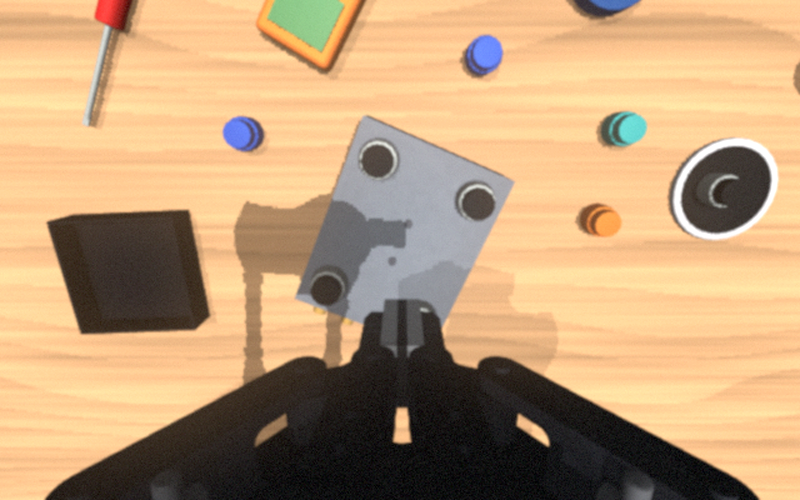

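The wrist view (800x500) shows three pads at (379,158), (477,201) and (327,286), with the fourth hidden behind the fingers. The spare stands on the stand at about (717,190), and the bin is on the left at about (130,270).

```bash
python3 - <<'E'
from h import *
import json
from scipy.optimize import least_squares
p=[np.array(v) for v in json.load(open("w0.json"))]
f=lambda u,v,z:ray("wrist",(u/1.25,v/1.25),z,p)[:2]
obs=[((1,1),f(379,158,.091)),((1,-1),f(477,201,.091)),((-1,1),f(327,286,.091))]
for o in obs:print(o)
print([f(365,115,.065),f(514,181,.065),f(296,298,.065)],'corners')
M=[(65*a/1e3,48*b/1e3) for (a,b),_ in obs]+[(.095,.075),(.095,-.075),(-.095,.075)]
O=[o for _,o in obs]+[f(365,115,.065),f(514,181,.065),f(296,298,.065)]
def g(x,m):
    c,s=np.cos(x[2]),np.sin(x[2]);return np.array([x[0]+c*m[0]-s*m[1],x[1]+s*m[0]+c*m[1]])
r=least_squares(lambda x:np.concatenate([g(x,m)-o for m,o in zip(M,O)]),[.51,.03,-.4])
print(r.x,np.degrees(r.x[2]),r.fun.reshape(-1,2)*1e3)
for m in[(1,1),(1,-1),(-1,1),(-1,-1)]:print(m,g(r.x,(m[0]*.065,m[1]*.048)))
print('spare',f(717,190,.028),'stand',f(726,188,.008),'bin rim',f(50,222,.035),f(188,210,.035),f(82,333,.035),f(208,316,0.0),)
E
```

```text
((1, 1), array([0.59708493, 0.04374535]))
((1, -1), array([ 0.56056968, -0.04063661]))
((-1, 1), array([0.48119864, 0.09372539]))
[array([0.63206434, 0.05685695]), array([ 0.5743975 , -0.07861685]), array([0.45745569, 0.13078239])] corners
[ 0.51792575  0.02577909 -0.39898326] -22.86005674495633 [[-0.61739307  1.01234179]
 [-1.39637911 -3.06551761]
 [-4.52043539  1.53492198]
 [ 2.53590017  1.1256144 ]
 [ 1.93048793 -1.61905467]
 [ 2.06781946  1.0116941 ]]
(1, 1) [0.59646754 0.04475769]
(1, -1) [ 0.5591733  -0.04370213]
(-1, 1) [0.4766782  0.09526031]
(-1, -1) [0.43938396 0.00680049]
spare [ 0.56037117 -0.29651822] stand [ 0.55941752 -0.32148529] bin rim [0.52866482 0.38493359] [0.54115055 0.24162736] [0.40151026 0.3816311 ] [0.40481122 0.25670236]
```

Emit:
move_arm(deltas=[[[0.059, -0.023, 0.234, 0, 1], [0.059, -0.023, 0.234, 0, 1], [0.059, -0.023, 0.234, 0, 1], [0.059, -0.023, 0.234, 0, 1], [0.059, -0.023, 0.234, 0, 1], [0.059, -0.023, 0.234, 0, 1], [0.059, -0.023, 0.234, 0, 1]]])

```text
clock: 2.35
position: [0.5979, 0.0433, 0.1148]
ee_rot: [0.0, 1.0, -0.001, 0.002]
contact_force: [0.3, 0.1, 0.2]
width: 0.0004
gripper_force: 0.0
```

```bash
python3 - <<'E'
import cv2,json
from h import *
s=manip.get_state();pose=(np.array(s['position']),np.array(s['ee_rot']));print(pose,s['contact_force'])
im=manip.get_image("wrist")[:,:,::-1];cv2.imwrite("pics/w1.png",cv2.convertScaleAbs(im,alpha=1.5))
s=manip.get_state();print(s['position'],s['contact_force'])
E
```

```text
(array([0.59789228, 0.04325035, 0.11481277]), array([ 2.69854797e-04,  9.99997371e-01, -1.09281025e-03,  1.99752003e-03])) [0.32028893 0.13261941 0.15164398]
[0.59805694 0.04341595 0.11518111] [-0.08302915 -0.16045617  0.84438505]
```

View pics/w1.png

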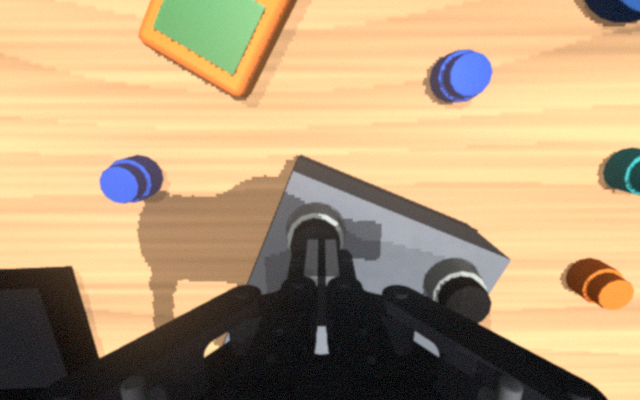

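Emit:
move_arm(deltas=[[[0, 0, 0.014, 0, 1], [0, 0, 0.014, 0, 1], [0, 0, 0.014, 0, 1], [0, 0, 0.014, 0, 1]]])

```text
clock: 2.8
position: [0.5968, 0.0443, 0.1013]
ee_rot: [0.0, 1.0, -0.0, 0.0]
contact_force: [-0.3, -0.2, -0.3]
width: -0.0002
gripper_force: 0.0
```

```bash
python3 - <<'E'
from h import *
p=(np.array([0.598,0.0433,.115]),np.array([ 2.7e-04,  9.99997371e-01, -1.1e-03,  2.0e-03]))
print(ray("wrist",(467,299),.091,p),ray("wrist",(316,236),.091,p),[proj("wrist",(x,.0445,.091),p) for x in(.592,.5965,.601)])
E
```

```text
[ 0.56279952 -0.04144881  0.091     ] [0.60215732 0.04502571 0.091     ] [array([317.08751037, 253.10554766]), array([317.03769432, 245.59637118]), array([316.98714076, 237.97602561])]
```

Emit:
move_arm(deltas=[[[0, 0, 0.0025, 0, 1], [0, 0, 0.005, 0, 1], [0, 0, 0.005, 0, 1], [0, 0, 0.005, 0, 1], [0, 0, 0.005, 0, 1]]])

```text
clock: 3.3
position: [0.5971, 0.0443, 0.0974]
ee_rot: [0.0, 1.0, -0.001, 0.0]
contact_force: [0.5, 0.7, 4.5]
width: 0.0
gripper_force: 2.0
```

Emit:
move_arm(deltas=[[[0, 0, 0.0015, 0, 1], [0, 0, 0.0031, 0, 1], [0, 0, 0.0031, 0, 1], [0, 0, 0.0031, 0, 1], [0, 0, 0.0031, 0, 1]]])

```text
clock: 3.8
position: [0.5972, 0.0443, 0.0956]
ee_rot: [0.0, 1.0, -0.001, 0.001]
contact_force: [-1.1, 0.5, 7.9]
width: 0.0002
gripper_force: 4.3
```

Emit:
move_arm(deltas=[[[0, 0, 0.001, 0, 1], [0, 0, 0.0019, 0, 1], [0, 0, 0.0019, 0, 1], [0, 0, 0.0019, 0, 1], [0, 0, 0.0019, 0, 1]]])

```text
clock: 4.3
position: [0.5972, 0.0443, 0.0946]
ee_rot: [0.0, 1.0, -0.001, 0.001]
contact_force: [-1.6, 0.3, 10.6]
width: 0.0003
gripper_force: 5.5
```

About 10.6 N at 4.4 mm, so this foot is sound. On to the next one.

Emit:
move_arm(deltas=[[[0, 0, -0.02, 0, 1], [-0.046, 0.108, -0.02, 0, 1], [-0.046, 0.108, -0.02, 0, 1], [-0.046, 0.108, -0.02, 0, 1], [-0.046, 0.108, -0.009, 0, 1], [-0.046, 0.108, -0.007, 0, 1], [-0.046, 0.108, -0.005, 0, 1], [-0.046, 0.108, -0.003, 0, 1], [-0.046, 0.108, -0.0012, 0, 1], [-0.046, 0.108, -0.0012, 0, 1], [-0.046, 0.108, -0.0012, 0, 1], [-0.046, 0.108, -0.0012, 0, 1]]])

```text
clock: 5.5
position: [0.5598, -0.0415, 0.0942]
ee_rot: [-0.0, 1.0, -0.001, 0.0]
contact_force: [-2.8, 0.8, 4.8]
width: -0.0001
gripper_force: 2.3
```

4.8 N at about 4.8 mm, so this is the soft foot. I'll hold briefly, then rise and open.

Emit:
move_arm(deltas=[[[0, 0, 0, 0, 1], [0, 0, 0, 0, 1], [0, 0, 0, 0, 1], [0, 0, -0.05, 0, 0], [0, 0, -0.075, 0, -1], [0, 0, -0.075, 0, -1], [0, 0, -0.075, 0, -1], [0, 0, -0.075, 0, -1], [0, 0, -0.075, 0, -1], [0, 0, -0.075, 0, -1]]])

```text
clock: 6.5
position: [0.5594, -0.0421, 0.1529]
ee_rot: [-0.0, 1.0, -0.001, -0.001]
contact_force: [0.5, 0.2, 0.2]
width: 0.0849
gripper_force: 0.0
```

```bash
python3 - <<'E'
import cv2,json
from h import *
s=manip.get_state();pose=(np.array(s['position']),np.array(s['ee_rot']));print(pose,s['contact_force'],s['width'])
json.dump([pose[0].tolist(),pose[1].tolist()],open("w2.json","w"))
im=manip.get_image("wrist")[:,:,::-1];cv2.imwrite("pics/w2r.png",im)
cv2.imwrite("pics/w2.png",cv2.convertScaleAbs(cv2.resize(im[180:380,180:460],None,fx=2.8,fy=2.8,interpolation=cv2.INTER_CUBIC),alpha=1.6))
E
```

```text
(array([ 0.55937739, -0.04205948,  0.15288872]), array([-1.24607049e-04,  9.99999391e-01, -5.56719243e-04, -9.44861872e-04])) [0.47779728 0.18620441 0.17640684] 0.08494890776839127
```

View pics/w2.png

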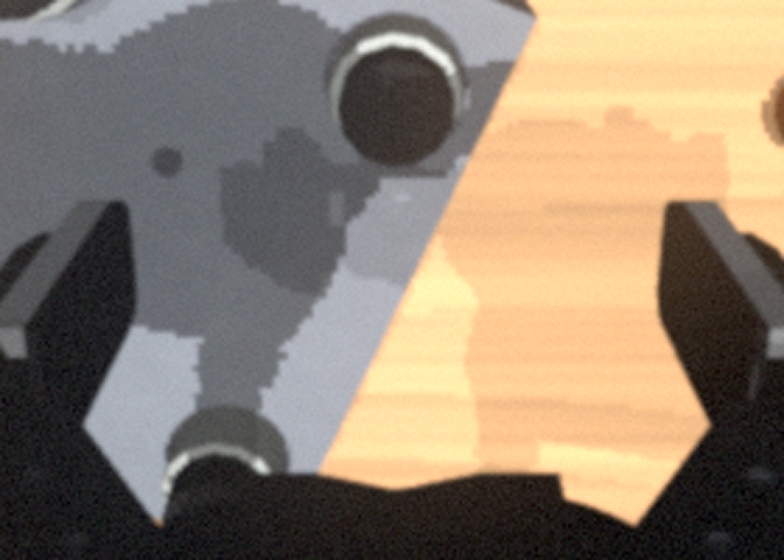

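The crop shows the soft foot's pad top centred at (395,106) and its housing ring from x=328 to 465, with its upper edge at y=32. The fingers stand evenly at x=130 and 660.

```bash
python3 - <<'E'
from h import *
import json
p=[np.array(v) for v in json.load(open("w2.json"))]
g=lambda u,v,z:ray("wrist",(180+u/2.8,180+v/2.8),z,p)[:2]
print(g(395,106,.091),g(396.5,103,.079),g(335,106,.091),g(455,106,.091),g(397,34,.079),g(395,165,.091))
# predicted ellipses
for c,r,z in(((.5625,-.042),.014,.091),((.5625,-.042),.017,.079)):
    print([np.round((proj("wrist",(c[0]+r*a,c[1]+r*b,z),p)-180)*2.8) for a,b in((1,0),(-1,0),(0,1),(0,-1))])
E
```

```text
[ 0.55962821 -0.04299212] [ 0.55592406 -0.04334397] [ 0.55964134 -0.02891942] [ 0.55961509 -0.05706279] [ 0.57375954 -0.04348175] [ 0.54457516 -0.04297098]
[array([391.,  37.]), array([391., 150.]), array([331.,  95.]), array([451.,  94.])]
[array([391.,  11.]), array([391., 142.]), array([322.,  78.]), array([460.,  78.])]
```

Emit:
move_arm(deltas=[[[-0.0015, 0.001, 0.06, 0, -1], [-0.0015, 0.001, 0.09, 0, -1], [-0.0015, 0.001, 0.09, 0, -1], [-0.0015, 0.001, 0.09, 0, -1], [-0.0015, 0.001, 0.09, 0, -1]]])

```text
clock: 7.05
position: [0.5601, -0.0431, 0.0835]
ee_rot: [0.0, 1.0, -0.001, 0.002]
contact_force: [1.2, -0.0, 0.3]
width: 0.0855
gripper_force: 0.0
```

Emit:
move_arm(deltas=[[[-0.001, 0, 0.008, 0, -1], [-0.001, 0, 0.008, 0, -1], [-0.001, 0, 0.008, 0, 0], [-0.001, 0, 0.008, 0, 1], [-0.001, 0, 0.008, 0, 1], [-0.001, 0, 0.008, 0, 1], [-0.001, 0, 0.008, 0, 1], [-0.001, 0, 0.008, 0, 1]]], squeeze=30)

```text
clock: 7.85
position: [0.558, -0.0427, 0.0759]
ee_rot: [-0.0, 1.0, -0.001, 0.0]
contact_force: [-0.9, 1.0, 2.4]
width: 0.0322
gripper_force: 29.7
```

Gripped: width 32 mm, 30 N. I'll lift straight up.

Emit:
move_arm(deltas=[[[0, 0, -0.01, 0, 1], [0, 0, -0.02, 0, 1], [0, 0, -0.06, 0, 1], [0, 0, -0.1, 0, 1], [0, 0, -0.1, 0, 1], [0, 0, -0.1, 0, 1]]])

```text
clock: 8.45
position: [0.5583, -0.0431, 0.1567]
ee_rot: [0.0, 1.0, -0.001, 0.001]
contact_force: [0.8, -0.2, -1.3]
width: 0.0319
gripper_force: 30.0
```

```bash
python3 - <<'E'
import cv2,json
from h import *
s=manip.get_state();pose=(np.array(s['position']),np.array(s['ee_rot']));print(pose,s['contact_force'],s['width'],s['gripper_force'])
json.dump([pose[0].tolist(),pose[1].tolist()],open("w3.json","w"))
im=manip.get_image("wrist")[:,:,::-1];cv2.imwrite("pics/w3r.png",im)
cv2.imwrite("pics/w3.png",cv2.convertScaleAbs(cv2.resize(im[100:360,180:520],None,fx=2.3,fy=2.3,interpolation=cv2.INTER_CUBIC),alpha=1.6))
E
```

```text
(array([ 0.55831396, -0.04308347,  0.15669525]), array([ 3.69783856e-04,  9.99999167e-01, -5.31564071e-04,  1.11623764e-03])) [ 0.77875884 -0.15777786 -1.33349375] 0.031939911188579306 29.974352717399597
```

View pics/w3.png

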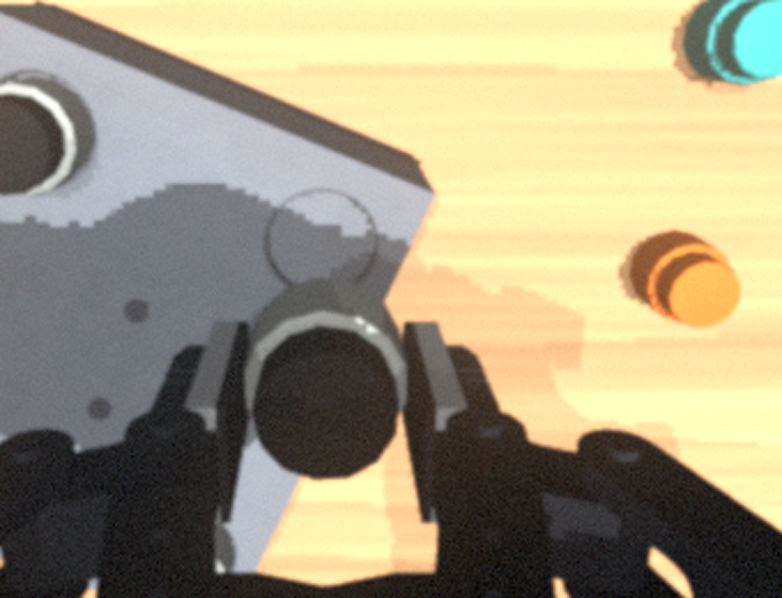

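The foot is held upright. The empty recess rim is visible, centred at (321,243) in the crop. Now to the bin.

Emit:
move_arm(deltas=[[[-0.115, -0.454, 0, 0, 1], [-0.115, -0.454, 0, 0, 1], [-0.115, -0.454, 0, 0, 1], [-0.115, -0.454, 0, 0, 1], [-0.115, -0.454, 0, 0, 1], [-0.115, -0.454, 0, 0, 1], [-0.115, -0.454, 0, 0, 1], [-0.115, -0.454, 0, 0, 1], [-0.115, -0.454, 0, 0, 1], [-0.115, -0.454, 0.05, 0, 1], [-0.115, -0.454, 0.1, 0, 1], [-0.115, -0.454, 0.1, 0, 1]]])

```text
clock: 9.7
position: [0.4617, 0.3169, 0.0699]
ee_rot: [0.004, 1.0, -0.001, -0.006]
contact_force: [-1.2, -0.6, -0.5]
width: 0.0325
gripper_force: 30.1
```

```bash
python3 - <<'E'
from h import *
import json
p=[np.array(v) for v in json.load(open("w3.json"))]
print(ray("wrist",(180+321.5/2.3,100+243/2.3),.065,p))
print(np.round([(proj("wrist",(.558+.018*a,-.0429+.018*b,.065),p)-[180,100])*2.3 for a,b in((1,0),(-1,0),(0,1),(0,-1))]))
s=manip.get_state();print(s['position'],s['width'])
E
```

```text
[ 0.55748926 -0.04310536  0.065     ]
[[321. 188.]
 [321. 293.]
 [265. 242.]
 [376. 241.]]
[0.46170693 0.3169249  0.06993401] 0.032517412519291196
```

The predicted rim at (.558, -.043) matches the picture to within a pixel, so the recess is located. Now lower, release in the bin and rise.

Emit:
move_arm(deltas=[[[0, 0, 0.02, 0, 1], [0, 0, 0.043, 0, 1], [0, 0, 0.043, 0, 1], [0, 0, 0.043, 0, 1]]])

```text
clock: 10.1
position: [0.4669, 0.32, 0.042]
ee_rot: [0.0, 1.0, -0.001, 0.0]
contact_force: [0.5, -0.2, 0.4]
width: 0.0323
gripper_force: 30.1
```

Emit:
move_arm(deltas=[[[0, 0, 0, 0, 0], [0, 0, 0, 0, -0.4], [0, 0, 0, 0, -0.4], [0, 0, 0, 0, -0.4], [0, 0, -0.06, 0, -0.4], [0, 0, -0.12, 0, -0.4], [0, 0, -0.147, 0, -0.4], [0, 0, -0.147, 0, -0.4], [0, 0, -0.147, 0, -0.4], [0, 0, -0.147, 0, -0.4]]])

```text
clock: 11.1
position: [0.4651, 0.3198, 0.1572]
ee_rot: [0.001, 1.0, -0.001, -0.001]
contact_force: [0.2, -0.1, -1.0]
width: 0.0597
gripper_force: 0.0
```

```bash
python3 - <<'E'
from h import *
import cv2
s=manip.get_state();print(s['position'],s['width'])
cv2.imwrite("pics/w4.png",manip.get_image("wrist")[:,:,::-1])
E
```

```text
[0.46511858 0.31981235 0.15716619] 0.059728847523484986
```

Emit:
move_arm(deltas=[[[0.117, 0.771, 0, 0, -1], [0.117, 0.771, 0, 0, -1], [0.117, 0.771, 0, 0, -1], [0.117, 0.771, 0, 0, -1], [0.117, 0.771, 0, 0, -1], [0.117, 0.771, 0, 0, -1], [0.117, 0.771, 0, 0, -1], [0.117, 0.771, 0, 0, -1], [0.117, 0.771, 0, 0, -1], [0.117, 0.771, 0, 0, -1], [0.117, 0.771, 0, 0, -1], [0.117, 0.771, 0, 0, -1]]])

```text
clock: 12.35
position: [0.5549, -0.2746, 0.1569]
ee_rot: [-0.001, 1.0, -0.001, -0.001]
contact_force: [0.9, 0.6, 0.4]
width: 0.0852
gripper_force: 0.0
```

Finish the shift (about 4 mm in x, 22 mm in tool y), come down part-way and look.

Emit:
move_arm(deltas=[[[0.003, 0.024, 0.03, 0, -1], [0.003, 0.024, 0.07, 0, -1], [0.003, 0.024, 0.07, 0, -1], [0.003, 0.024, 0.07, 0, -1], [0.003, 0.024, 0.07, 0, -1]]])

```text
clock: 12.85
position: [0.5587, -0.2918, 0.1038]
ee_rot: [0.0, 1.0, -0.0, 0.001]
contact_force: [-0.2, -0.8, 0.4]
width: 0.0853
gripper_force: 0.0
```

```bash
python3 - <<'E'
import cv2,json
from h import *
s=manip.get_state();pose=(np.array(s['position']),np.array(s['ee_rot']));print(pose)
json.dump([pose[0].tolist(),pose[1].tolist()],open("w5.json","w"))
im=manip.get_image("wrist")[:,:,::-1]
a=cv2.resize(im[180:380,220:420],None,fx=2.4,fy=2.4,interpolation=cv2.INTER_CUBIC)
b=cv2.resize(cv2.imread("pics/w4.png")[130:380,160:480],(320,250))
c=np.zeros((480,800,3),np.uint8);c[:,:480]=a;c[:250,480:]=b
cv2.imwrite("pics/w5.png",cv2.convertScaleAbs(c,alpha=2))
E
```

```text
(array([ 0.55873567, -0.29184545,  0.10377344]), array([ 3.83041845e-04,  9.99999737e-01, -1.23060357e-04,  6.04008374e-04]))
```

View pics/w5.png

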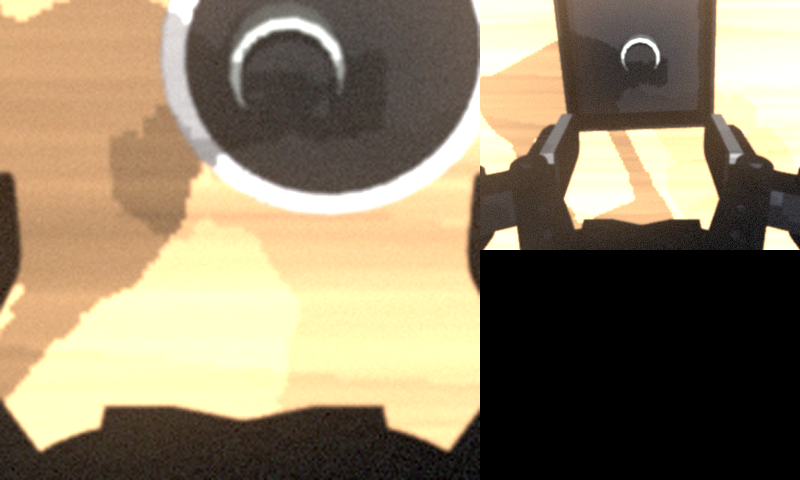

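The soft foot stands in the bin (inset). The spare's housing ring runs from x=230 to 346 with its upper edge at y=16.

```bash
python3 - <<'E'
from h import *
import json
p=[np.array(v) for v in json.load(open("w5.json"))]
g=lambda u,v,z:ray("wrist",(220+u/2.4,180+v/2.4),z,p)[:2]
L,R,T=g(230,75,.028),g(346,75,.028),g(288,16,.028);print(L,R,T,L[1]-R[1],'centre',T[0]-.017,(L[1]+R[1])/2)
# same method on the soft foot (w2), for a common bias
p=[np.array(v) for v in json.load(open("w2.json"))]
g=lambda u,v,z:ray("wrist",(180+u/2.8,180+v/2.8),z,p)[:2]
print('soft',g(397,33,.079)[0]-.017)
E
```

```text
[ 0.55893856 -0.28917822] [ 0.55892355 -0.32294212] [ 0.57668233 -0.30576798] 0.0337638970952201 centre 0.5596823263839756 -0.3060601721054137
soft 0.5570132121826475
```

Emit:
move_arm(deltas=[[[0.002, 0.018, 0, 0, -1], [0.002, 0.018, 0.05, 0, -1], [0.002, 0.018, 0.075, 0, -1], [0.002, 0.018, 0.075, 0, -1], [0.002, 0.018, 0.075, 0, -1], [0.002, 0.018, 0.075, 0, -1]]])

```text
clock: 13.5
position: [0.561, -0.3076, 0.0447]
ee_rot: [0.001, 1.0, -0.0, 0.002]
contact_force: [-0.4, 0.2, -0.7]
width: 0.085
gripper_force: 0.0
```

```bash
python3 - <<'E'
from h import *
for i in range(4):
    s=manip.get_state();print(np.round(s['position'],4),np.round(s['ee_rot'],4));manip.get_image("top")
E
```

```text
[ 0.561  -0.3076  0.0447] [ 1.2e-03  1.0e+00 -5.0e-04  1.6e-03]
[ 0.5609 -0.3075  0.0448] [ 1.2e-03  1.0e+00 -5.0e-04  1.6e-03]
[ 0.5607 -0.3073  0.0446] [ 1.1e-03  1.0e+00 -5.0e-04  1.4e-03]
[ 0.5605 -0.3071  0.0444] [ 9.0e-04  1.0e+00 -5.0e-04  1.2e-03]
```

Emit:
move_arm(deltas=[[[0, -0.001, 0.012, 0, -1], [0, -0.001, 0.0235, 0, -1], [0, -0.001, 0.0235, 0, -1], [0, -0.001, 0.0235, 0, 0], [0, -0.001, 0.0235, 0, 1], [0, -0.001, 0.0235, 0, 1], [0, -0.001, 0.0235, 0, 1], [0, -0.001, 0.0235, 0, 1], [0, -0.001, 0.0235, 0, 1]]])

```text
clock: 14.6
position: [0.56, -0.3059, 0.0245]
ee_rot: [0.0, 1.0, -0.001, 0.0]
contact_force: [-0.0, 0.3, 2.8]
width: 0.0326
gripper_force: 30.0
```

Emit:
move_arm(deltas=[[[0, 0, -0.02, 0, 1], [0, 0, -0.08, 0, 1], [0, 0, -0.14, 0, 1], [-0.0025, -0.06, -0.16, 0, 1], [-0.0025, -0.12, -0.16, 0, 1], [-0.0025, -0.18, -0.16, 0, 1], [-0.0025, -0.24, -0.16, 0, 1], [-0.0025, -0.29, -0.16, 0, 1], [-0.0025, -0.329, -0.16, 0, 1], [-0.0025, -0.329, -0.16, 0, 1], [-0.0025, -0.329, -0.12, 0, 1], [-0.0025, -0.329, -0.12, 0, 1]]])

```text
clock: 15.8
position: [0.555, -0.0421, 0.1169]
ee_rot: [-0.0, 1.0, -0.0, -0.004]
contact_force: [-0.4, 1.0, -1.2]
width: 0.033
gripper_force: 30.1
```

Emit:
move_arm(deltas=[[[0, 0, 0, 0, 1], [0, 0, 0, 0, 1], [0, 0, 0, 0, 1]]])

```text
clock: 16.1
position: [0.5587, -0.0432, 0.121]
ee_rot: [0.0, 1.0, -0.001, 0.001]
contact_force: [0.2, -1.0, 0.0]
width: 0.0325
gripper_force: 30.1
```

```bash
python3 - <<'E'
import cv2,json
from h import *
s=manip.get_state();pose=(np.array(s['position']),np.array(s['ee_rot']));print(pose,s['width'],s['contact_force'])
im=manip.get_image("wrist")[:,:,::-1]
im2=cv2.resize(im[150:350,220:420],None,fx=2.9,fy=2.9,interpolation=cv2.INTER_CUBIC)
cv2.imwrite("pics/w6.png",cv2.convertScaleAbs(im2,alpha=1.7))
k=lambda X:np.round((proj("wrist",X,pose)-[220,150])*2.9)
print('rim',[k((.558+.018*a,-.043+.018*b,.065)) for a,b in((1,0),(0,1),(0,-1))])
t=pose[0];print('foot pad',[k((t[0]+.014*a,t[1]+.014*b,t[2]+.0155)) for a,b in((1,0),(-1,0),(0,1),(0,-1))],'housing',[k((t[0]+.017*a,t[1]+.017*b,t[2]+.0035)) for a,b in((1,0),(0,1),(0,-1))])
E
```

```text
(array([ 0.55868012, -0.04317293,  0.12104239]), array([ 2.54741490e-04,  9.99999047e-01, -9.47370797e-04,  9.71421162e-04])) 0.03253953047290254 [ 0.24687078 -0.99760717  0.04090125]
rim [array([288., 133.]), array([206., 211.]), array([369., 211.])]
foot pad [array([286., 297.]), array([287., 466.]), array([191., 384.]), array([382., 384.])] housing [array([286., 244.]), array([180., 343.]), array([394., 343.])]
```

View pics/w6.png

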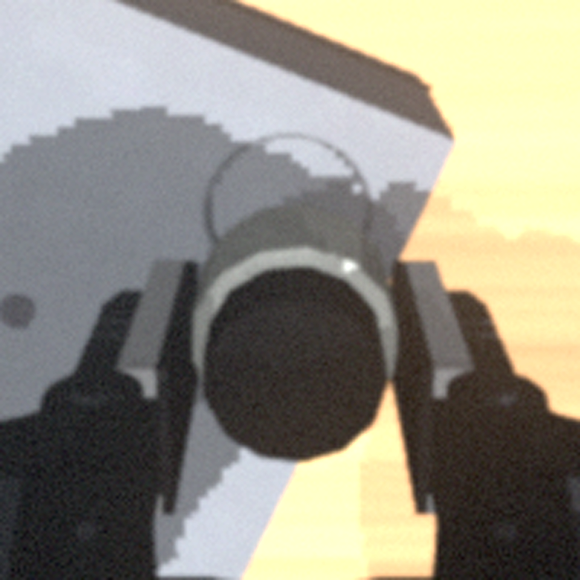

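The spare is held upright. The rim matches its predicted position. The foot and fingers both appear about 1 mm to the right, exactly as they did with the soft foot, so I take that as camera bias. I'll lower to just above the face.

Emit:
move_arm(deltas=[[[0, -0.0006, 0.03, 0, 1], [0, -0.0006, 0.045, 0, 1], [0, -0.0006, 0.045, 0, 1], [0, -0.0006, 0.045, 0, 1], [0, -0.0006, 0.045, 0, 1], [0, -0.0006, 0.045, 0, 1]]])

```text
clock: 16.75
position: [0.5585, -0.0421, 0.0848]
ee_rot: [0.0, 1.0, -0.001, 0.001]
contact_force: [1.0, -0.5, -0.3]
width: 0.0324
gripper_force: 30.1
```

Emit:
move_arm(deltas=[[[-0.0005, 0, 0.0025, 0, 1], [-0.0005, 0, 0.005, 0, 1], [-0.0005, 0, 0.0065, 0, 1], [-0.0005, 0, 0.0065, 0, 1], [-0.0005, 0, 0.0065, 0, 1]]])

```text
clock: 17.25
position: [0.5575, -0.042, 0.0787]
ee_rot: [0.0, 1.0, -0.0, -0.0]
contact_force: [-1.1, 0.3, -1.0]
width: 0.0327
gripper_force: 30.1
```

It has entered the recess with no resistance. Continue home.

Emit:
move_arm(deltas=[[[0, 0, 0.002, 0, 1], [0, 0, 0.0035, 0, 1], [0, 0, 0.0035, 0, 1], [0, 0, 0.0035, 0, 1]]])

```text
clock: 17.65
position: [0.5575, -0.042, 0.0759]
ee_rot: [0.0, 1.0, -0.001, -0.0]
contact_force: [-0.3, 0.2, -0.4]
width: 0.0324
gripper_force: 30.1
```

Emit:
move_arm(deltas=[[[0, 0, 0.0012, 0, 1], [0, 0, 0.0012, 0, 1], [0, 0, 0.0012, 0, 1]]])

```text
clock: 17.95
position: [0.5577, -0.0421, 0.0755]
ee_rot: [0.0, 1.0, -0.001, 0.0]
contact_force: [-0.6, 0.8, 3.2]
width: 0.0326
gripper_force: 30.5
```

It has seated on the floor (3 N). Release and rise.

Emit:
move_arm(deltas=[[[0, 0, 0, 0, 0], [0, 0, 0, 0, -1], [0, 0, 0, 0, -1], [0, 0, 0, 0, -1], [0, 0, 0, 0, -1], [0, 0, -0.04, 0, -1], [0, 0, -0.1, 0, -1], [0, 0, -0.15, 0, -1], [0, 0, -0.2, 0, -1], [0, 0, -0.2, 0, -1], [0, 0, -0.2, 0, -1], [0, 0, -0.2, 0, -1]]])

```text
clock: 19.15
position: [0.5565, -0.0418, 0.2336]
ee_rot: [-0.0, 1.0, -0.001, -0.001]
contact_force: [0.6, -0.0, 0.4]
width: 0.0855
gripper_force: 0.0
```

```bash
python3 - <<'E'
import cv2
from h import *
s=manip.get_state();print(s['position'],s['width'],s['clock'])
im=manip.get_image("wrist")[:,:,::-1];sc=manip.get_image("scene")[:,:,::-1]
a=cv2.resize(im[130:330,130:400],None,fx=1.9,fy=1.9,interpolation=cv2.INTER_CUBIC)
b=cv2.resize(sc[130:260,310:430],(280,300),interpolation=cv2.INTER_CUBIC)
c=np.zeros((380,800,3),np.uint8);c[:380,:513]=a;c[:300,515:795]=b
cv2.imwrite("pics/w7.png",cv2.convertScaleAbs(c,alpha=1.7))
E
```

```text
[ 0.5564896  -0.04180179  0.23358702] 0.08552364503746267 19.15
```

View pics/w7.png

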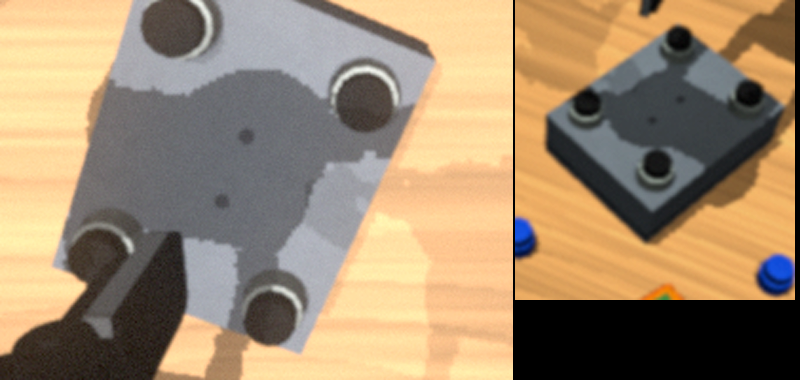

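All four feet stand upright and level in their recesses, the spare at (365,98) in the crop. The gripper is clear, so I'm handing in.

```bash
python3 -c "
from rig import manip
print(manip.sign_off())"
```

```text
the job is handed in; nothing more can be done
None
```

I found the soft foot (4.8 N at about 4.8 mm, against 10.6 N at 4.4 mm for a sound one) and put it in the scrap bin, then seated the spare fully home in its recess; the job was handed in at about 19 s, with no verdict returned.

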